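# Fill the coil rack and hold its label pressed home

## Task

Get the coil rack ready for the show table: stand one spare coil can fully down in each of its two empty pockets, leaving the fitted cans and everything else alone. Then take the label holder out of its wooden stand, slide its tongue down into the channel behind the rack's lip, centred along the lip, and gently push down against the spring until its shoulder sits on the lip. Finish while still holding it pressed home like that: do not let go, as it would spring back up.

Things in the scene. Friction and masses are not known exactly. Their poses are not given: they have to be found in the camera images.
- rack: fixed display rack, base 150 (x) x 210 (y) x 15 mm. At its -x side a grey pocket block (60 mm in x, top 42 mm above the table) with four round pockets in a row along y, 50 mm apart; at its +x side an upright aluminium face and, before it, a lip; open space 55 mm wide between block and face. Origin under the base's centre, x from the pockets to the lip, y along the lip; may be turned about vertical
- pocket0 (a point): centre of the mouth of pocket 0 (counted along the rack's +y), level with the block's top, 42 mm above the table. The pocket is round, 30 mm wide, chamfered, blind, 18 mm deep: a can fully down has its centre 22 mm above this point. Two of the four pockets hold cans, two are empty; which ones varies
- pocket1 (a point): centre of the mouth of pocket 1 (counted along the rack's +y), level with the block's top, 42 mm above the table. The pocket is round, 30 mm wide, chamfered, blind, 18 mm deep: a can fully down has its centre 22 mm above this point. Two of the four pockets hold cans, two are empty; which ones varies
- pocket2 (a point): centre of the mouth of pocket 2 (counted along the rack's +y), level with the block's top, 42 mm above the table. The pocket is round, 30 mm wide, chamfered, blind, 18 mm deep: a can fully down has its centre 22 mm above this point. Two of the four pockets hold cans, two are empty; which ones varies
- pocket3 (a point): centre of the mouth of pocket 3 (counted along the rack's +y), level with the block's top, 42 mm above the table. The pocket is round, 30 mm wide, chamfered, blind, 18 mm deep: a can fully down has its centre 22 mm above this point. Two of the four pockets hold cans, two are empty; which ones varies
- lip (a point): middle of the channel's mouth: half-way along the lip (110 mm long in y, 5 mm thick, aluminium) and half-way across the 8 mm gap between the lip and the face behind it, level with the top edges of both (55 mm above the table); axes as the rack's. The label holder's tongue goes down into this gap
- spring (a joint): sprung bar inside the channel, under the holder's tongue: 0 when up, grows as it is pushed down (m). The tongue meets it when the holder's shoulder is still 7 mm above the lip; it pushes back with about 3.6 N there and 7.8 N at 0.007, where the shoulder rests on the lip and face and the holder is home: a solid stop
- fitted1_mid (a point): aluminium coil can with a black foot, 26 mm across, 80 mm high, upright, about 70 g; this point is its centre, half-way up (40 mm); z is its axis upwards. One of the two already in the rack; stays there
- fitted2_mid (a point): aluminium coil can with a black foot, 26 mm across, 80 mm high, upright, about 70 g; this point is its centre, half-way up (40 mm); z is its axis upwards. One of the two already in the rack; stays there
- spare1_mid (a point): aluminium coil can with a black foot, 26 mm across, 80 mm high, upright, about 70 g; this point is its centre, half-way up (40 mm); z is its axis upwards. One of two spares standing on the rubber parts mat (130 x 220 x 4 mm). The spares and the capacitor stand in a rough row along y, 50 to 95 mm apart in y
- spare2_mid (a point): aluminium coil can with a black foot, 26 mm across, 80 mm high, upright, about 70 g; this point is its centre, half-way up (40 mm); z is its axis upwards. One of two spares standing on the rubber parts mat (130 x 220 x 4 mm). The spares and the capacitor stand in a rough row along y, 50 to 95 mm apart in y
- holder_grip (a point): grip point of the label holder: middle of its upper part, 26 mm above the shoulder. White plastic, 90 mm long (y), about 90 g; upper part 12 mm thick (x), 42 mm high; below it a 5 mm thick, 27 mm long tongue with a wedge-shaped lower edge. Same card on both faces: either may face out. Starts upright in a wooden stand (120 x 60 mm, 36 mm high), shoulder on the stand's top. y along its length, z up
- holder_shoulder (a point): centre of the label holder at the level of its shoulder, where upper part and tongue meet; lies on lip when the holder is home and centred. To clear the stand's slot it is lifted straight up by 30 mm or more
- holder: the label holder itself; origin at the lower edge of its tongue, 27 mm below the shoulder, 53 mm below the grip point; axes as there
- spare1: the same spare can, origin under its foot
- spare2: the same spare can, origin under its foot
- mug: white mug, 80 mm across, 95 mm high, handle at its +y side; origin under its centre. Leave alone
- screwdriver: screwdriver lying along its own x, handle to -x; origin under its middle. Leave alone
- lamp: clear bulb in a white lamp socket, 60 mm across, 123 mm high; origin under its centre. Leave alone
- desk_mic: desk microphone, foot 100 mm across, 185 mm high; origin under its centre. Leave alone
- palm_mic: black hand microphone, 55 x 85 x 26 mm; origin under its centre. Leave alone
- capacitor: a fat aluminium capacitor standing on the parts mat beside the spares, 45 mm across, 60 mm high: not a coil can, fits no pocket; origin under its centre. Leave alone
Mind the look-alikes: they are no part of the job. What is meant by the holder is not green, and is the larger of those in its own colour.

How it is judged:
By the outcome, as a careful person would: the job done as asked, in the order asked, and still so for the second after the job is handed in, while the arm keeps its last pose, push and grip.
It also fails if it takes over 72 s, if anything falls off the work surface, if the arm or the gripper's body presses on something with over 40 N, if the wrist force passes 120 N, or if a joint passes its speed limit or range.

## Robot

A 6-joint arm with a two-finger parallel gripper is mounted at the origin on the work surface. World frame = base frame: x ahead of the robot, y to its left, z up, the work surface at z = 0. Lengths are in mm, angles in rad, forces in N, time in s.
With the tool pointing down it reaches from about 350 to 875 mm from the base axis. Payload 4.2 kg.
Tool frame: the origin (TCP) lies between the finger pads; the fingertips stand 14 mm ahead of it and the grasp point (between the pads) lies 5 mm behind it; z points along the fingers, y is the line along which they close (so a half turn about z gives the same grasp; the last joint's range is limited). The gripper opens to 85 mm and grips with 20 to 120 N. Pads are 22 mm wide; open, the fingers measure 114 mm over their backs; the gripper's body (76 mm by 85 mm) begins 54 mm behind the grasp point. The pads swing forward as they close: fully open they stand 13 mm farther back than shut.
Start: joints at [-1.017, 0.385, 0.008, 0, -1.194, -0.259], TCP at [181.609, -598.011, 245.312] pointing down, gripper open.
Joint ranges: [-3.14, 3.14], [-1.21, 2.06], [-1.07, 1.41], [-3.16, 2.05], [-2.99, -0.16], [-3.1, 3.1]. Speed limits (rad/s): [2.79, 2.79, 3.14, 3.14, 3.14, 3.14].

## Interface

Orientations are given as a unit quaternion [x, y, z, w].
In Python, from bench import * gives the robot as it stands.
- The arm moves only by the tool carry_out, never from a script. Its argument "motion" is a list of rows, each a list of 7 numbers: the turn, a rotation vector about the tool's x, y, z in rad, then the shift along the tool's x, y, z in mm, then the opening, from -1 (shut) to 1 (fully open), so that 0 is half open. A call has 1 to 5 rows; each row is the pose to reach, as a shift and turn from the pose commanded when the call began, along the tool's axes at that moment; what a row does not reach only later rows make up. A row lasts 1/8 s, in which the tool goes at most 62.5 mm and 10.7 degrees, less where a joint would pass 70% of its speed; a pose out of reach is approached as far as the arm can. A call with a gripper value outside its range is refused whole. The fingers move at their own pace and stop on an object; the grip force is fixed at half the most. Time passes only in rows, so rows that repeat a pose let the fingers close. It gives the time, the measured TCP pose, the force, the opening and the grip force at its end, in the units of the state.
- read_state(): the state, without advancing time (a new reading comes with each control period).
- get_image(name): name is "scene" or "top" or "wrist"; returns a dict with "color" (420x560x3 uint8, blue, green, red), "mtx" (3x3 intrinsics, pixels), "k1" (the pictures are not rectified: a ray, as slopes to the right and down, at radius r is drawn at 1 + k1 r^2 times it, then the intrinsics apply), "position" and "orientation" of the camera in the world. Camera axes: x right, y down, z forward; pixel columns grow to the right and rows downward; lengths in mm; the calibration is good to about 2 mm. A picture is of the moment at which its call begins. There is no depth.
- job_done(): hands the job in; it is judged then, once.
The state is a dict: "clock": time; "joints": joint angles; "joint_vel": joint speeds; "joint_efforts": joint torques, N m; "position": TCP position; "ee_rot": TCP orientation; "contact_force": force on the tool from outside, world axes, zero at the start; "wrist_torque": the same for the moment, N m; "gripper_width": finger opening in mm; "grasp_force": force on a finger pad.
Only numpy, scipy, OpenCV 4.12 (cv2) and the standard library are available. Lean on these libraries where they do the work, as an engineer would, in place of code of your own. Each camera call takes 0.05 s, during which the arm holds its last target. There are 200 camera calls.

## Working session

There is one attempt and no reset: what is moved stays moved. The work goes in short steps, Python scripts to look and compute and a tool call to move; the robot and the scene stay as the last step left them, time stands still between calls to the robot, and variables do not carry over. Pictures are saved under pics/ and viewed, at most 10 in all, crops included, and the job is handed in when it is done.

Besides the shell and the picture viewer there is one more tool, called after "Call:" by a JSON object that holds its "method" and its "body". carry_out: Moves the arm, as the interface text tells. Its arguments: {"type":"object","properties":{"motion":{"type":"array"}},"required":["motion"]}

```bash
ls; mkdir -p pics; python3 - <<'E'
from bench import *
import cv2
for n in ("scene","top"):
    d=get_image(n); cv2.imwrite(f"pics/{n}0.png",d["color"]); print(n,d["mtx"].tolist(),d["k1"],d["position"],d["orientation"])
s=read_state(); print(s)
E
```

```text
pics
scene [[380.51404797669016, 0.0, 278.0925353122688], [0.0, 380.51404797669016, 210.64545778633], [0.0, 0.0, 1.0]] 0.030061723736906087 [1006.52351062  218.15044094  762.49014057] [ 0.5173981   0.79281417 -0.26554154 -0.18229808]
top [[467.29743805338114, 0.0, 280.8766945705333], [0.0, 467.29743805338114, 216.53206879590573], [0.0, 0.0, 1.0]] -0.16123894592802365 [ 431.35687216   19.75770178 1345.65390476] [-0.70477974  0.70851139 -0.029212    0.02106612]
{'clock': 0.1, 'joints': array([-1.01736756e+00,  3.85483936e-01,  6.76193871e-03, -3.93572991e-04,
       -1.19396632e+00, -2.58605365e-01]), 'joint_vel': array([ 0.00060175, -0.00280961,  0.00219365,  0.00279033,  0.00065613,
        0.00025627]), 'joint_efforts': array([-5.15077390e-04, -3.93320346e+01,  1.88929027e+01,  4.19795752e+00,
       -2.57539847e-03,  1.04256307e-05]), 'position': array([ 181.48120219, -597.57010507,  244.3342764 ]), 'ee_rot': array([-1.46806534e-01,  9.89164755e-01,  9.41328626e-04, -2.05584094e-04]), 'contact_force': array([-0.56094338, -0.62646138,  0.34282229]), 'wrist_torque': array([-0.02920525,  0.03943239, -0.02261897]), 'grasp_force': 0.0, 'gripper_width': 85.40700073762551}
```

View pics/scene0.png

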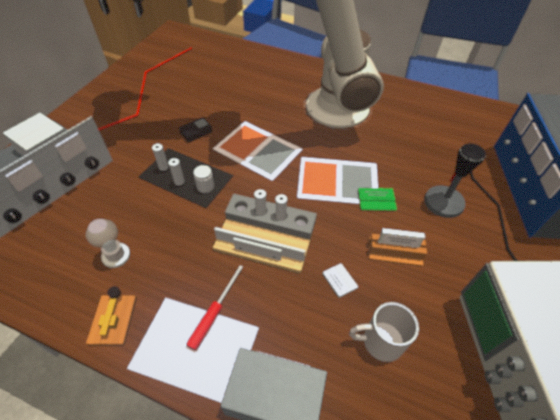

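View pics/top0.png

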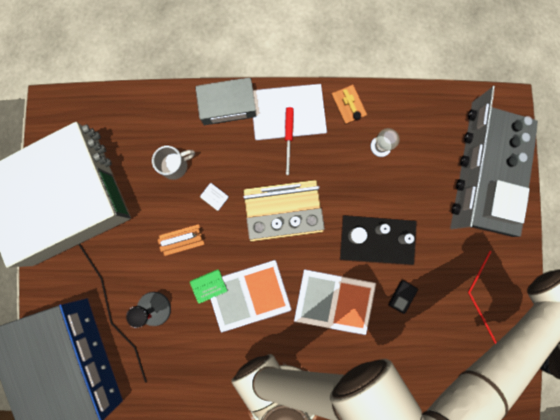

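Scene and top views: the rack is at top (284,212), with its outer pockets (259,227) and (313,220) empty. The spares are at top (384,229) and (408,238), with the capacitor at (358,236).

Holder candidates:
- White holder upright in the wooden stand: top (181,239), scene (402,238).
- Small white card lying flat: top (214,196).
- Green one: top (208,286).

The white one in the stand fits, since it is not green, is the larger white one and stands in wood. I'll confirm it in a crop.

```bash
cat > h.py <<'E'
from bench import *
import cv2, numpy as np
from scipy.spatial.transform import Rotation as R
def ray(d,uv):
    p=(np.linalg.inv(d["mtx"])@[uv[0],uv[1],1])[:2]; q=p.copy()
    for _ in range(20): q=p/(1+d["k1"]*(q@q))
    return R.from_quat(d["orientation"]).apply([q[0],q[1],1])
def at(d,uv,z):
    r=ray(d,uv); o=np.array(d["position"]); return o+r*(z-o[2])/r[2]
def proj(d,P):
    c=R.from_quat(d["orientation"]).inv().apply(np.asarray(P,float)-d["position"]); q=c[...,:2]/c[...,2:]
    q=q*(1+d["k1"]*(q**2).sum(-1,keepdims=True)); return q@np.diag([d["mtx"][0,0],d["mtx"][1,1]])+d["mtx"][:2,2]
def tool(P,yaw=None):
    "shift in tool axes from measured pose to world P"
    s=read_state(); return R.from_quat(s["ee_rot"]).inv().apply(np.asarray(P)-s["position"]).round(1)
E
python3 - <<'E'
from h import *
t=get_image("top")
c=t["color"]
def cr(x,y,w=100,h=75): return cv2.resize(c[y:y+h,x:x+w],(400,300),interpolation=cv2.INTER_CUBIC)
m=np.vstack([np.hstack([cr(150,205),cr(234,172)]),np.hstack([cr(335,200),cv2.resize(get_image("scene")["color"][175:275,330:463],(400,300),interpolation=cv2.INTER_CUBIC)])])
cv2.imwrite("pics/m1.png",m)
for n,uv,z in (("p3",(259,227),42),("p0",(313,220),42),("f",(277,224),104),("f",(295,222),104),("sa",(385,229),84),("sb",(409,238),84),("cap",(358,236),64),("hold",(181,239),78)): print(n,at(t,uv,z).round())
E
```

```text
p3 [495.  66.  42.]
p0 [514. -85.  42.]
f [500.  16. 104.]
f [505. -32. 104.]
sa [ 486. -279.   84.]
sb [ 460. -346.   84.]
cap [ 468. -208.   64.]
hold [462. 277.  78.]
```

View pics/m1.png

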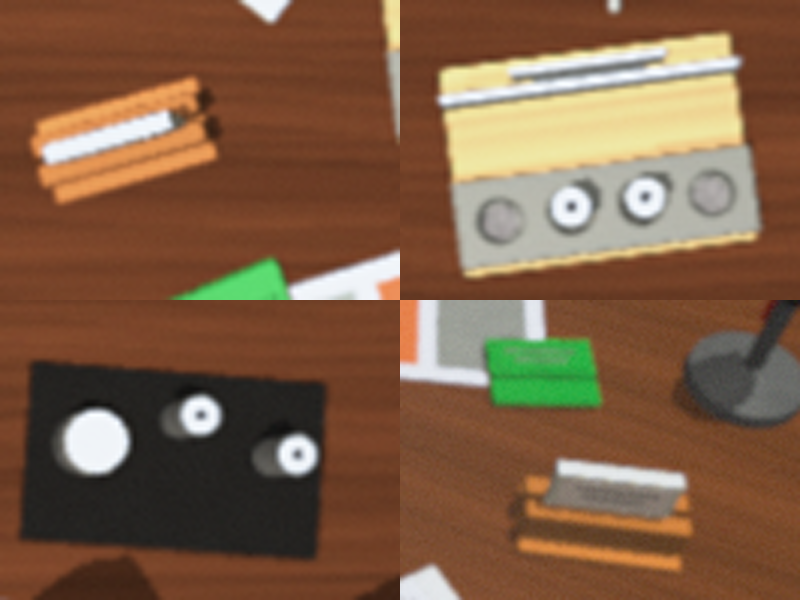

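Crop: the upright white holder is in the wooden stand (slot along its length). The green look-alike and the small white card are clearly separate, so the target is confirmed. I'll measure the yaws and plan the move above the spares.

```bash
cat >> h.py <<'E'
def go(P,psi):
    "tool-frame turn and shift to TCP P, closing axis at world angle psi (tool down)"
    s=read_state(); R0=R.from_quat(s["ee_rot"]); c,n=np.cos(psi),np.sin(psi)
    Rt=R.from_matrix(np.array([[-n,c,0],[c,n,0],[0,0,-1]]).T)
    print("turn",(R0.inv()*Rt).as_rotvec().round(3),"shift",R0.inv().apply(np.asarray(P)-s["position"]).round(1))
E
python3 - <<'E'
from h import *
t=get_image("top")
C=lambda x,y,ox,oy:(ox+x/4,oy+y/4)
a=lambda p,q:np.arctan2(-(q-p)[0],(q-p)[1])
f=[at(t,C(40+0,100,234,172),55),at(t,C(340,62,234,172),55)]; print("face",np.round(f),a(f[1],f[0]))
f=[at(t,C(60,276,234,172),15),at(t,C(356,235,234,172),15)]; print("base",np.round(f),a(f[1],f[0]))
f=[at(t,C(45,155,150,205),78),at(t,C(172,121,150,205),78)]; print("holder",np.round(f),a(f[1],f[0]),sum(f)/2)
go([473,-312,220],np.pi+.12)
E
```

```text
face [[ 578.  107.   55.]
 [ 604. -102.   55.]] 0.12259270878684021
base [[ 457.   95.   15.]
 [ 485. -116.   15.]] 0.13211603069558187
holder [[449. 332.  78.]
 [472. 244.  78.]] 0.25680954382755766 [460.19647349 288.27163374  78.        ]
turn [ 1.000e-03  1.000e-03 -1.396e+00] shift [-361.9  188.8   25. ]
```

Call:
{"method": "carry_out", "body": {"motion": [[0,0,-0.14,-36,19,2.5,1],[0,0,-0.28,-80,42,5,1],[0,0,-0.42,-125,65,8,1],[0,0,-0.56,-170,90,12,1],[0,0,-0.7,-210,110,15,1]]}}

```text
clock: 0.88
position: [351.6, -430.3, 230.2]
ee_rot: [-0.479, 0.878, 0.0, 0.0]
contact_force: [0.2, -0.6, -0.7]
gripper_width: 85.6
grasp_force: 0.0
```

```bash
python3 - <<'E'
from h import *
print(read_state()["joints"],read_state()["position"]); go([473,-312,220],np.pi+.125)
E
```

```text
[-5.94049873e-01  2.78797983e-01 -1.87786199e-01 -1.45532266e-04
 -1.10422052e+00  2.31477937e-02] [ 351.56915978 -430.25498844  230.22494895]
turn [-0.     0.    -0.696] shift [-165.1  -38.3   10.2]
```

Call:
{"method": "carry_out", "body": {"motion": [[0,0,-0.14,-35,-8,2,1],[0,0,-0.28,-75,-18,4,1],[0,0,-0.42,-115,-28,6,1],[0,0,-0.56,-150,-36,8,1],[0,0,-0.7,-165,-38,10,1]]}}

```text
clock: 1.5
position: [473.6, -312.7, 220.1]
ee_rot: [0.752, -0.659, -0.0, -0.0]
contact_force: [-0.2, 0.1, 1.1]
gripper_width: 85.6
grasp_force: 0.0
```

Call:
{"method": "carry_out", "body": {"motion": [[0,0,0,0,0,0,1],[0,0,0,0,0,0,1]]}}

```text
clock: 1.75
position: [471.9, -314.4, 220.3]
ee_rot: [0.749, -0.663, -0.0, 0.0]
contact_force: [0.5, -0.1, 0.8]
gripper_width: 85.5
grasp_force: 0.0
```

```bash
python3 - <<'E'
from h import *
d=get_image("wrist"); cv2.imwrite("pics/w1.png",d["color"])
s=read_state(); print(s["position"],s["ee_rot"],d["position"],d["orientation"])
E
```

```text
[ 471.79015336 -314.57214774  220.38600522] [ 7.48770070e-01 -6.62829825e-01 -4.23051782e-05  5.65774014e-05] [ 481.83254546 -391.93422757  348.81040789] [-0.06062514  0.98613524  0.15418839 -0.00937077]
```

View pics/w1.png

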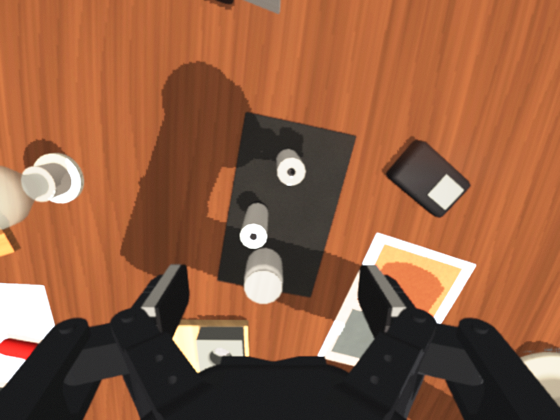

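Wrist view: spare can tops at (291,171) and (253,236), capacitor at (263,283).

```bash
python3 - <<'E'
from h import *
d=get_image("wrist"); t=get_image("top")
for n,uv,uvt in (("b",(291,171),(409.3,238.5)),("a",(253,236),(385.3,228.8))): print(n,at(d,uv,84).round(1),at(t,uvt,84).round(1))
b=at(d,(291,171),84); a=at(d,(253,236),84)
P=np.pi+.125
for p in (b,a): go([p[0],p[1],120],P); go([p[0],p[1],55],P)
E
```

```text
b [ 459.8 -347.1   84. ] [ 459.1 -346.8   84. ]
a [ 487.5 -279.7   84. ] [ 486.2 -280.1   84. ]
turn [-0.    -0.    -0.003] shift [ 30.7  15.8 100.4]
turn [-0.    -0.    -0.003] shift [ 30.7  15.8 165.4]
turn [-0.    -0.    -0.003] shift [-32.8 -19.8 100.4]
turn [-0.    -0.    -0.003] shift [-32.9 -19.8 165.4]
```

Call:
{"method": "carry_out", "body": {"motion": [[0,0,-0.003,30,15,40,1],[0,0,-0.003,31,16,90,1],[0,0,-0.003,31,16,130,1],[0,0,-0.003,31,16,165,1],[0,0,-0.003,31,16,165,1]]}}

```text
clock: 2.52
position: [458.0, -346.6, 52.8]
ee_rot: [0.75, -0.662, -0.003, 0.001]
contact_force: [0.4, 0.4, -0.6]
gripper_width: 85.6
grasp_force: 0.0
```

```bash
python3 - <<'E'
from h import *
go([459.5,-347,55],np.pi+.125); print(read_state()["position"])
E
```

```text
turn [0.006 0.003 0.   ] shift [ 0.6 -1.4 -2.2]
[ 458.03111004 -346.55385269   52.84674843]
```

Close the fingers.

Call:
{"method": "carry_out", "body": {"motion": [[0,0,0,0,-1,-1,-0.2],[0,0,0,0,-1,-1,-0.6],[0,0,0,0,-1,-1,-1],[0,0,0,0,-1,-1,-1],[0,0,0,0,-1,-1,-1]]}}

```text
clock: 3.15
position: [461.8, -346.9, 57.4]
ee_rot: [0.751, -0.661, 0.001, -0.0]
contact_force: [-0.7, 0.5, 5.7]
gripper_width: 25.1
grasp_force: 58.6
```

Call:
{"method": "carry_out", "body": {"motion": [[0,0,0,0,0,0,-1],[0,0,0,0,0,-5,-1],[0,0,0,0,0,-40,-1],[0,0,0,0,0,-85,-1],[0,0,0,0,0,-120,-1]]}}

```text
clock: 3.78
position: [461.3, -346.6, 177.8]
ee_rot: [0.751, -0.661, 0.0, -0.0]
contact_force: [0.5, 0.4, 0.0]
gripper_width: 25.0
grasp_force: 58.9
```

```bash
python3 - <<'E'
from h import *
print(read_state()["position"]); go([470,-50,180],np.pi+.125)
E
```

```text
[ 461.29505773 -346.64836933  177.78175657]
turn [-0.001 -0.     0.002] shift [-293.2  -46.2   -2.3]
```

Call:
{"method": "carry_out", "body": {"motion": [[0,0,0,-50,-7,-10,-1],[0,0,0,-110,-15,-20,-1],[0,0,0,-170,-25,-23,-1],[0,0,0,-230,-32,-23,-1],[0,0,0,-290,-40,-23,-1]]}}

```text
clock: 4.4
position: [463.6, -52.1, 199.3]
ee_rot: [0.75, -0.661, -0.0, -0.0]
contact_force: [1.6, -0.8, -0.9]
gripper_width: 24.8
grasp_force: 59.0
```

Call:
{"method": "carry_out", "body": {"motion": [[0,0,0,-50,-10,0,-1],[0,0,0,-110,-20,0,-1],[0,0,0,-145,-26,0,-1],[0,0,0,-145,-26,0,-1],[0,0,0,-145,-26,0,-1]]}}

```text
clock: 5.03
position: [471.1, 92.8, 199.0]
ee_rot: [0.751, -0.661, -0.0, 0.001]
contact_force: [-0.4, 0.3, -0.5]
gripper_width: 24.5
grasp_force: 59.0
```

```bash
python3 - <<'E'
from h import *
d=get_image("wrist"); cv2.imwrite("pics/w2.png",d["color"])
s=read_state(); print(s["position"],d["position"],d["orientation"])
t=get_image("top")
for n,uv,z in (("p3",(259.1,227),42),("p0",(312,220),42),("f",(277,223.5),104),("f",(295.2,221.2),104)):
    P=at(t,uv,z); print(n,P.round(),proj(d,P).round(1))
E
```

```text
[471.212316    92.44812596 199.02532662] [481.56362848  15.41088308 327.44663446] [-0.0631876   0.98599686  0.15398816 -0.01025499]
p3 [495.  65.  42.] [252.3 167.9]
p0 [514. -83.  42.] [249.4  -7.4]
f [501.  16. 104.] [245.7 113.2]
f [507. -33. 104.] [244.6  38.9]
```

View pics/w2.png

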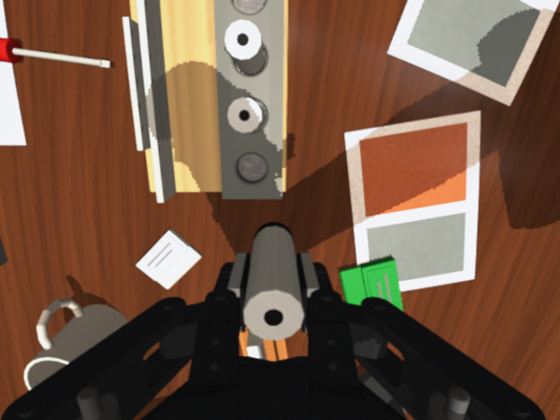

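Wrist view: pocket 3 is empty at (252,166), fitted cans at (245,115) and (243,39), pocket 0 at the top edge (249,0). The face runs (155,0)-(162,200) and the lip (130,17)-(143,150). The held can's top is at (273,316).

```bash
python3 - <<'E'
from h import *
d=get_image("wrist"); g=cv2.cvtColor(d["color"],cv2.COLOR_BGR2GRAY)
for (x0,y0,x1,y1,r) in ((225,140,280,195,(12,24)),(220,90,270,140,(12,24)),(220,15,265,62,(12,24)),(235,280,310,350,(20,40))):
    c=cv2.HoughCircles(cv2.resize(g[y0:y1,x0:x1],None,fx=4,fy=4,interpolation=cv2.INTER_CUBIC),cv2.HOUGH_GRADIENT,1.5,30,param1=120,param2=25,minRadius=r[0]*4,maxRadius=r[1]*4)
    print(None if c is None else [(round(x0+a/4,1),round(y0+b/4,1),round(e/4,1)) for a,b,e in c[0][:3]])
for n,uv,z in (("p3",(252.5,166.5),42),("f2",(245,115),104),("f1",(243,39.5),104),("held",(273.5,316),226)): print(n,at(d,uv,z).round(1))
f=[at(d,(155,0),55),at(d,(162,200),55)]; v=f[1]-f[0]; print("face",np.round(f,1),np.arctan2(-v[0],v[1]))
E
```

```text
None
[(np.float32(244.9), np.float32(116.1), np.float32(17.5)), (np.float32(255.1), np.float32(113.1), np.float32(12.8))]
[(np.float32(241.9), np.float32(41.1), np.float32(19.8)), (np.float32(246.1), np.float32(34.7), np.float32(12.7))]
[(np.float32(273.4), np.float32(313.6), np.float32(30.1)), (np.float32(281.3), np.float32(315.8), np.float32(22.3)), (np.float32(265.9), np.float32(313.2), np.float32(37.6))]
p3 [495.4  63.5  42. ]
f2 [501.8  16.3 104. ]
f1 [508.3 -33.1 104. ]
held [471.5  92.2 226. ]
face [[588.7 -65.2  55. ]
 [578.2 104.4  55. ]] 0.06138174385214197
```

```bash
python3 - <<'E'
from h import *
print(read_state()["position"]);go([495.3,65.7,110],np.pi+.13)
E
```

```text
[471.43659619  92.15111103 199.19398584]
turn [ 0.    -0.    -0.005] shift [ 29.2 -20.4  89.2]
```

Call:
{"method": "carry_out", "body": {"motion": [[0,0,-0.005,25,-17,20,-1],[0,0,-0.005,29,-20,50,-1],[0,0,-0.005,29.2,-20.4,75,-1],[0,0,-0.005,29.2,-20.4,87,-1],[0,0,-0.005,29.2,-20.4,87,-1]]}}

```text
clock: 5.8
position: [495.4, 66.2, 111.9]
ee_rot: [0.752, -0.659, -0.0, 0.001]
contact_force: [0.6, -0.4, 0.1]
gripper_width: 24.6
grasp_force: 59.0
```

Call:
{"method": "carry_out", "body": {"motion": [[0,0,0,0,0,0,-1],[0,0,0,0,0,0,-1]]}}

```text
clock: 6.05
position: [496.1, 67.1, 113.3]
ee_rot: [0.752, -0.659, 0.0, -0.001]
contact_force: [0.6, 0.4, -0.5]
gripper_width: 24.9
grasp_force: 59.0
```

```bash
python3 - <<'E'
from h import *
print(read_state()["position"]);go([495.3,65.7,88],np.pi+.13)
E
```

```text
[496.12459972  67.09223276 113.29846262]
turn [-0.002  0.001  0.002] shift [ 1.3  1.1 25.3]
```

Call:
{"method": "carry_out", "body": {"motion": [[0,0,0,1,0.8,8,-1],[0,0,0,1,0.8,15,-1],[0,0,0,1,0.8,20,-1],[0,0,0,1,0.8,24,-1],[0,0,0,1,0.8,26,-1]]}}

```text
clock: 6.68
position: [494.9, 65.7, 85.9]
ee_rot: [0.752, -0.659, -0.0, 0.0]
contact_force: [-0.1, 0.9, -1.2]
gripper_width: 24.8
grasp_force: 59.0
```

Call:
{"method": "carry_out", "body": {"motion": [[0,0,0,0,0,3,-1],[0,0,0,0,0,6,-1],[0,0,0,0,0,8,-1]]}}

```text
clock: 7.05
position: [494.9, 65.7, 78.2]
ee_rot: [0.752, -0.659, -0.0, 0.0]
contact_force: [-0.7, -0.7, -1.0]
gripper_width: 24.6
grasp_force: 59.0
```

Entering cleanly; continue until contact.

Call:
{"method": "carry_out", "body": {"motion": [[0,0,0,0,0,1,-1],[0,0,0,0,0,2,-1],[0,0,0,0,0,2,-1]]}}

```text
clock: 7.42
position: [494.9, 65.7, 77.4]
ee_rot: [0.752, -0.659, 0.0, 0.0]
contact_force: [-3.2, 0.1, 7.0]
gripper_width: 24.8
grasp_force: 59.7
```

Call:
{"method": "carry_out", "body": {"motion": [[0,0,0,0,0,1,-1],[0,0,0,0,0,1,-1]]}}

```text
clock: 7.68
position: [495.0, 65.6, 77.3]
ee_rot: [0.752, -0.659, 0.0, 0.0]
contact_force: [-4.3, 0.1, 14.2]
gripper_width: 24.8
grasp_force: 60.4
```

Bottomed as predicted (77). Release and rise.

Call:
{"method": "carry_out", "body": {"motion": [[0,0,0,0,0,-2,-1],[0,0,0,0,0,-2,-0.2],[0,0,0,0,0,-2,0.3],[0,0,0,0,0,-2,0.3],[0,0,0,0,0,-2,0.3]]}}

```text
clock: 8.3
position: [494.9, 65.7, 77.2]
ee_rot: [0.752, -0.659, -0.0, 0.0]
contact_force: [0.1, -0.4, -0.2]
gripper_width: 55.3
grasp_force: 0.0
```

Call:
{"method": "carry_out", "body": {"motion": [[0,0,0,0,0,-20,0.4],[0,0,0,0,0,-60,0.6],[0,0,0,0,0,-100,1],[0,0,0,30,0,-120,1],[0,0,0,80,0,-120,1]]}}

```text
clock: 8.93
position: [506.8, -13.3, 199.6]
ee_rot: [0.753, -0.658, 0.002, -0.002]
contact_force: [0.7, -1.0, -1.4]
gripper_width: 85.3
grasp_force: 0.0
```

```bash
python3 - <<'E'
from h import *
d=get_image("top"); cv2.imwrite("pics/t2.png",cv2.resize(d["color"][170:270,230:430],(800,400)))
print(read_state()["position"]);go([487.2,-280,130],np.pi+.13)
E
```

```text
[505.91966612 -17.98186011 198.3529106 ]
turn [-0.001 -0.001  0.   ] shift [257.3  52.6  68.5]
```

View pics/t2.png

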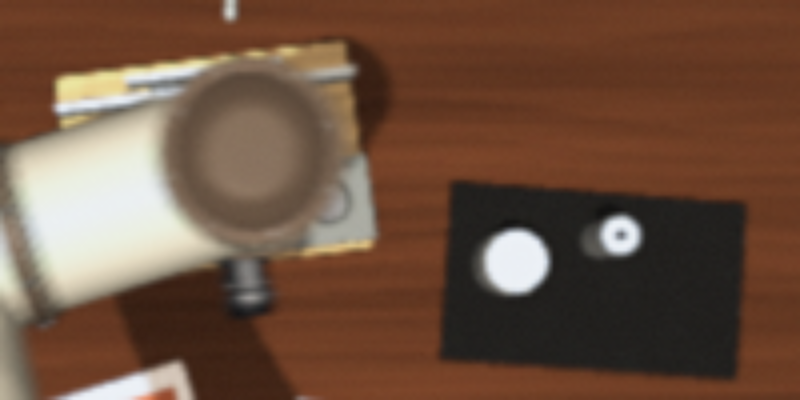

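The arm covers the rack here; spare a (crop (620,236)) and the capacitor are unmoved. Next, fetch spare a.

Call:
{"method": "carry_out", "body": {"motion": [[0,0,0,55,11,0,1],[0,0,0,115,23,0,1],[0,0,0,175,36,20,1],[0,0,0,230,48,45,1],[0,0,0,257,52.5,65,1]]}}

```text
clock: 9.6
position: [486.2, -277.7, 131.0]
ee_rot: [0.751, -0.66, -0.0, 0.0]
contact_force: [0.2, 0.5, 0.3]
gripper_width: 85.4
grasp_force: 0.0
```

Call:
{"method": "carry_out", "body": {"motion": [[0,0,0,0,0,0,1],[0,0,0,0,0,0,1]]}}

```text
clock: 9.85
position: [487.4, -275.1, 132.5]
ee_rot: [0.752, -0.659, 0.0, 0.0]
contact_force: [0.7, -0.1, -0.2]
gripper_width: 85.7
grasp_force: 0.0
```

```bash
python3 - <<'E'
from h import *
print(read_state()["position"]);go([487.2,-280,57],np.pi+.13)
E
```

```text
[ 487.43452614 -275.05919662  132.51539929]
turn [-0.    -0.     0.002] shift [ 4.9  0.9 75.5]
```

Call:
{"method": "carry_out", "body": {"motion": [[0,0,0,4,0.5,15,1],[0,0,0,5,0.9,40,1],[0,0,0,5,0.9,62,1],[0,0,0,5,0.9,75,1],[0,0,0,5,0.9,75,1]]}}

```text
clock: 10.48
position: [486.7, -279.8, 56.5]
ee_rot: [0.752, -0.659, -0.001, 0.0]
contact_force: [-0.3, -0.1, 0.4]
gripper_width: 85.2
grasp_force: 0.0
```

Call:
{"method": "carry_out", "body": {"motion": [[0,0,0,0,0,0,0.4],[0,0,0,0,0,0,-0.3],[0,0,0,0,0,0,-1],[0,0,0,0,0,0,-1],[0,0,0,0,0,0,-1]]}}

```text
clock: 11.1
position: [487.5, -280.6, 58.0]
ee_rot: [0.752, -0.659, 0.001, -0.0]
contact_force: [-0.6, 0.6, 3.4]
gripper_width: 24.6
grasp_force: 58.8
```

Call:
{"method": "carry_out", "body": {"motion": [[0,0,0,0,0,0,-1],[0,0,0,0,0,-5,-1],[0,0,0,0,0,-40,-1],[0,0,0,0,0,-85,-1],[0,0,0,0,0,-120,-1]]}}

```text
clock: 11.72
position: [486.8, -280.2, 178.5]
ee_rot: [0.752, -0.659, -0.0, -0.0]
contact_force: [1.5, -0.0, -1.0]
gripper_width: 24.6
grasp_force: 58.9
```

Call:
{"method": "carry_out", "body": {"motion": [[0,0,0,0,0,-10,-1],[0,0,0,0,0,-10,-1]]}}

```text
clock: 11.98
position: [486.6, -280.1, 186.8]
ee_rot: [0.752, -0.659, -0.0, -0.0]
contact_force: [0.8, -0.0, -0.9]
gripper_width: 25.0
grasp_force: 58.9
```

```bash
python3 - <<'E'
from h import *
print(read_state()["position"]);go([514.8,-83,170],np.pi+.13)
E
```

```text
[ 486.566335   -280.06829085  186.81377919]
turn [0.    0.001 0.002] shift [-191.6  -53.8   17. ]
```

Call:
{"method": "carry_out", "body": {"motion": [[0,0,0,-40,-11,5,-1],[0,0,0,-95,-27,12,-1],[0,0,0,-150,-42,17,-1],[0,0,0,-185,-52,17,-1],[0,0,0,-191.6,-53.8,17,-1]]}}

```text
clock: 12.6
position: [514.2, -81.5, 168.2]
ee_rot: [0.753, -0.658, -0.002, 0.001]
contact_force: [0.4, -1.2, -0.6]
gripper_width: 25.0
grasp_force: 58.9
```

Call:
{"method": "carry_out", "body": {"motion": [[0,0,0,0,0,15,-1],[0,0,0,0,0,40,-1],[0,0,0,0,0,58,-1],[0,0,0,0,0,58,-1],[0,0,0,0,0,58,-1]]}}

```text
clock: 13.22
position: [515.1, -84.2, 112.1]
ee_rot: [0.752, -0.659, -0.0, 0.0]
contact_force: [-0.2, -0.2, -1.1]
gripper_width: 24.8
grasp_force: 59.0
```

```bash
python3 - <<'E'
from h import *
print(read_state()["position"]);go([514.6,-83,87],np.pi+.13)
E
```

```text
[515.07761061 -84.16606752 112.13810599]
turn [ 0.    -0.     0.001] shift [-1.2  0.3 25.1]
```

Call:
{"method": "carry_out", "body": {"motion": [[0,0,0,-1.2,0.3,8,-1],[0,0,0,-1.2,0.3,15,-1],[0,0,0,-1.2,0.3,20,-1],[0,0,0,-1.2,0.3,24,-1],[0,0,0,-1.2,0.3,26,-1]]}}

```text
clock: 13.85
position: [514.6, -82.1, 86.0]
ee_rot: [0.752, -0.659, -0.0, 0.0]
contact_force: [0.2, -0.7, -0.7]
gripper_width: 24.9
grasp_force: 59.0
```

Call:
{"method": "carry_out", "body": {"motion": [[0,0,0,0,0,3,-1],[0,0,0,0,0,6,-1],[0,0,0,0,0,8,-1],[0,0,0,0,0,10,-1],[0,0,0,0,0,10,-1]]}}

```text
clock: 14.48
position: [514.7, -82.2, 78.0]
ee_rot: [0.752, -0.659, 0.0, 0.0]
contact_force: [-3.8, 1.0, 9.9]
gripper_width: 25.1
grasp_force: 60.2
```

Call:
{"method": "carry_out", "body": {"motion": [[0,0,0,0,0,-2,-1],[0,0,0,0,0,-2,-0.2],[0,0,0,0,0,-2,0.3],[0,0,0,0,0,-2,0.3],[0,0,0,0,0,-2,0.3]]}}

```text
clock: 15.1
position: [514.6, -82.2, 78.2]
ee_rot: [0.752, -0.659, -0.0, 0.0]
contact_force: [-0.2, 0.0, -0.3]
gripper_width: 55.2
grasp_force: 0.0
```

Call:
{"method": "carry_out", "body": {"motion": [[0,0,0,0,0,-20,0.4],[0,0,0,0,0,-60,0.6],[0,0,0,0,0,-110,1],[0,0,0,-30,0,-150,1],[0,0,0,-85,0,-160,1]]}}

```text
clock: 15.72
position: [504.9, 2.3, 241.5]
ee_rot: [0.751, -0.66, 0.002, -0.003]
contact_force: [1.0, 0.3, -0.1]
gripper_width: 85.4
grasp_force: 0.0
```

Call:
{"method": "carry_out", "body": {"motion": [[0,0,0,-60,0,0,1],[0,0,0,-100,0,0,1],[0,0,0,-100,0,0,1],[0,0,0,-100,0,0,1]]}}

```text
clock: 16.23
position: [490.1, 101.0, 238.1]
ee_rot: [0.752, -0.659, -0.0, 0.0]
contact_force: [-0.5, 0.1, -0.4]
gripper_width: 85.6
grasp_force: 0.0
```

```bash
python3 - <<'E'
from h import *
d=get_image("wrist"); cv2.imwrite("pics/w3.png",cv2.resize(d["color"][0:300,80:480],(800,600),interpolation=cv2.INTER_CUBIC))
np.savez("w3.npz",**{k:np.asarray(v) for k,v in d.items()})
print(read_state()["position"],d["position"],d["orientation"]);go([460,288,200],np.pi+.257)
E
```

```text
[490.22731341 100.56421932 238.16389386] [500.8899009   23.59228545 366.66256376] [-0.06581935  0.9858224   0.15399948 -0.01030373]
turn [ 0.    -0.    -0.126] shift [-189.8    5.4   38.1]
```

View pics/w3.png

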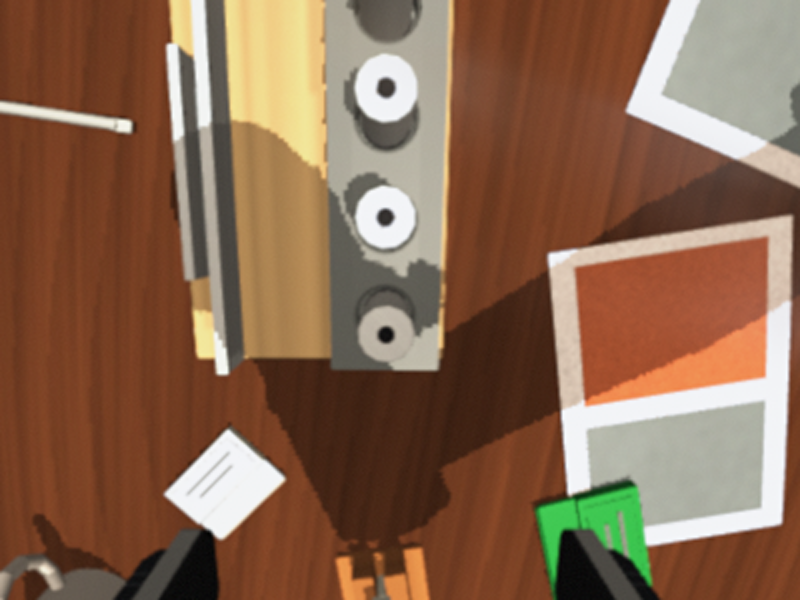

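Wrist crop: both spares are in, p3's can at (386,333) and p0's at the top edge, with fitted cans at (386,217) and (386,88). The lip is at (173,46)-(190,278). I'll look at the channel from straight above before fetching the holder.

```bash
python3 - <<'E'
from h import *
d=get_image("wrist")
for p in ((386,333),(386,217),(386,88)): print(at(d,(80+p[0]/2,p[1]/2),104).round(1))
go([585,75,200],np.pi+.13)
E
```

```text
[495.2  65.6 104. ]
[501.8  16.7 104. ]
[508.3 -32.7 104. ]
turn [ 0.    -0.     0.001] shift [ 37.4 -90.6  38.1]
```

Call:
{"method": "carry_out", "body": {"motion": [[0,0,0,15,-35,15,1],[0,0,0,30,-75,30,1],[0,0,0,37,-90,38,1],[0,0,0,37,-90,38,1],[0,0,0,37,-90,38,1]]}}

```text
clock: 16.95
position: [583.9, 76.0, 200.7]
ee_rot: [0.752, -0.659, -0.0, -0.0]
contact_force: [0.1, 0.8, -0.4]
gripper_width: 85.2
grasp_force: 0.0
```

```bash
python3 - <<'E'
from h import *
d=get_image("wrist"); c=proj(d,[[592,0,55]])[0]; print(c, read_state()["position"])
x,y=int(c[0])-50,max(0,int(c[1])-100); im=d["color"][y:y+200,x:x+100]; print(x,y)
cv2.imwrite("pics/w4.png",cv2.resize(im,(400,600) if 0 else (300,600),interpolation=cv2.INTER_CUBIC))
g=cv2.cvtColor(d["color"],cv2.COLOR_BGR2GRAY)
for r in range(y+20,y+181,32): print(r,g[r-1:r+2,x+10:x+90].mean(0).astype(int).tolist())
E
```

```text
[275.69169438 118.48813223] [583.85090205  76.26582437 201.0705811 ]
225 18
38 [82, 82, 84, 82, 82, 81, 80, 77, 75, 74, 67, 75, 146, 203, 220, 222, 221, 219, 216, 213, 211, 210, 211, 213, 215, 216, 217, 219, 221, 219, 201, 162, 149, 149, 149, 161, 202, 235, 241, 241, 241, 241, 240, 237, 227, 221, 218, 218, 217, 215, 211, 208, 205, 202, 203, 207, 208, 211, 213, 213, 213, 213, 213, 213, 211, 210, 208, 207, 206, 208, 207, 209, 209, 210, 211, 212, 212, 213, 214, 214]
70 [82, 79, 75, 71, 72, 72, 72, 71, 70, 70, 70, 72, 118, 195, 220, 223, 218, 193, 153, 139, 158, 212, 242, 244, 244, 243, 234, 187, 173, 212, 222, 201, 160, 146, 145, 163, 215, 241, 244, 244, 243, 243, 243, 237, 227, 222, 221, 221, 219, 216, 214, 210, 207, 206, 209, 211, 214, 217, 218, 218, 218, 218, 217, 216, 214, 212, 210, 211, 211, 212, 212, 212, 214, 214, 216, 216, 217, 218, 219, 220]
102 [40, 41, 42, 41, 41, 41, 40, 42, 44, 45, 46, 46, 59, 106, 175, 216, 224, 223, 202, 154, 151, 208, 242, 244, 244, 244, 237, 191, 126, 119, 128, 129, 124, 102, 82, 134, 217, 243, 244, 244, 244, 243, 241, 233, 224, 221, 221, 221, 219, 217,
[... 617 characters left out ...]
 147, 144, 140, 144, 157, 169, 171, 171, 165, 134, 107, 129, 148, 148, 146, 144, 144, 149, 162, 170, 170, 170, 171, 169, 169, 183, 198, 200, 190, 176, 156, 137, 130, 129, 130, 133, 136, 138, 139, 139, 140, 143, 147, 156, 169, 193, 208, 211, 206, 184, 163, 175, 192, 197, 196, 197, 202, 214, 223, 224, 224, 225]
198 [42, 44, 42, 44, 42, 43, 42, 41, 40, 39, 39, 39, 39, 47, 77, 117, 142, 149, 148, 146, 142, 137, 134, 133, 134, 136, 136, 138, 140, 141, 142, 142, 141, 140, 148, 188, 232, 243, 244, 244, 244, 241, 233, 224, 222, 221, 221, 219, 216, 213, 211, 212, 213, 215, 217, 216, 215, 208, 200, 197, 192, 176, 162, 163, 163, 152, 138, 135, 137, 138, 139, 140, 141, 142, 143, 145, 146, 146, 147, 146]
```

View pics/w4.png

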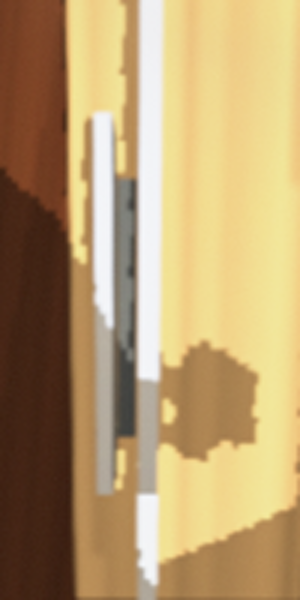

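The crop shows the lip from row ~56 to ~183 (px 256-262), the channel at px 262-270, and the face at px 270-278.

```bash
python3 - <<'E'
from h import *
d=get_image("wrist"); c=d["color"]; g=cv2.cvtColor(c,cv2.COLOR_BGR2GRAY).astype(float)
u=np.array([np.cos(.13),np.sin(.13)]); v=np.array([-u[1],u[0]])
O=np.array([505.05,-8.6])+45*u   # rack origin from pockets (pocket row at -45)
f=lambda uv:(lambda p:np.round([(p[:2]-O)@u,(p[:2]-O)@v],1))(at(d,uv,55))
for r,es in ((70,(256,262.3,270.7,278.8)),(102,(256,262.3,270.5,278.7)),(134,(256,262.3,270.2,277.5)),(166,(256.5,262.3,269.7+1,277))):
    print(r,[f((e,r)) .tolist() for e in es])
print("ends",f((259,55.7)),f((260,182.7)))
# column profile of lip ends
print(g[48:64,258:261].mean(1).astype(int), c[174:192,258:261,0].mean(1).astype(int))
print(np.array(read_state()["position"]))
E
```

```text
70 [[59.6, -42.6], [54.2, -42.6], [47.0, -42.6], [40.1, -42.6]]
102 [[59.9, -16.4], [54.4, -16.4], [47.1, -16.4], [39.9, -16.4]]
134 [[60.2, 11.1], [54.5, 11.1], [47.4, 11.1], [40.8, 11.1]]
166 [[60.2, 40.2], [54.8, 40.2], [46.9, 40.2], [41.0, 40.2]]
ends [ 56.9 -53.9] [57.1 56.1]
[215 215 214 215 215 216 226 237 242 243 243 244 243 244 244 244] [155 155 155 154 153 154 154 146 108  82  78  79  80  78  80  79  80  78]
[583.87092021  76.46754476 201.23196916]
```

```bash
python3 - <<'E'
from h import *
go([460,270,200],np.pi+.257)
E
```

```text
turn [-0.001  0.    -0.125] shift [-208.2   97.2    1.2]
```

Call:
{"method": "carry_out", "body": {"motion": [[0,0,-0.03,-35,20,0,1],[0,0,-0.06,-85,42,0,1],[0,0,-0.09,-135,65,0,1],[0,0,-0.125,-180,85,0,1],[0,0,-0.125,-208,97,0,1]]}}

```text
clock: 17.68
position: [459.1, 271.7, 201.5]
ee_rot: [0.793, -0.609, 0.0, -0.001]
contact_force: [0.6, -0.3, -0.3]
gripper_width: 85.4
grasp_force: 0.0
```

Call:
{"method": "carry_out", "body": {"motion": [[0,0,0,0,0,0,1],[0,0,0,0,0,0,1],[0,0,0,0,0,0,1]]}}

```text
clock: 18.05
position: [461.2, 269.0, 200.5]
ee_rot: [0.792, -0.611, 0.0, -0.0]
contact_force: [0.3, 0.9, -0.6]
gripper_width: 85.9
grasp_force: 0.0
```

```bash
python3 - <<'E'
from h import *
d=get_image("wrist"); c=proj(d,[[460,288,78]])[0]; print(c,read_state()["position"])
x,y=int(c[0])-80,int(c[1])-90; print(x,y)
cv2.imwrite("pics/w5.png",cv2.resize(d["color"][y:y+150,x:x+160],(640,600),interpolation=cv2.INTER_CUBIC))
E
```

```text
[269.3867588  227.68539126] [461.21189622 268.97538085 200.45408738]
189 137
```

View pics/w5.png

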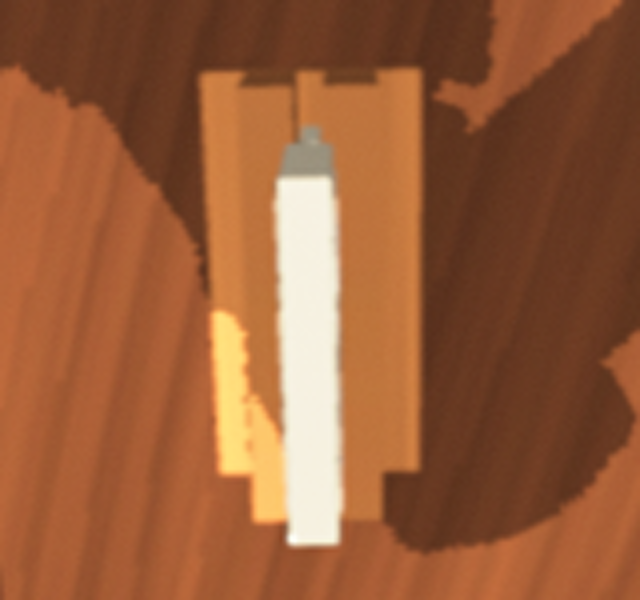

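The crop shows the holder's white top: near end (276..337,177), far end (288..340,545).

```bash
python3 - <<'E'
from h import *
d=get_image("wrist"); q=lambda x,y:at(d,(189+x/4,137+y/4),78)
n=q(306.5,177); f=q(314,545); v=f-n; a=np.arctan2(-v[0],v[1]); print(n,f,np.linalg.norm(v),a); m=(n+f)/2; print(m)
print(np.linalg.norm(q(276,177)-q(337,177)))
go([m[0],m[1],57],np.pi+a)
E
```

```text
[473.99065586 247.09447493  78.        ] [450.10107287 333.76457172  78.        ] 89.90226834390901 0.2689593740667323
[462.04586437 290.42952332  78.        ]
13.205456217839302
turn [-0.     0.    -0.013] shift [-20.5  -6.2 143.4]
```

Call:
{"method": "carry_out", "body": {"motion": [[0,0,-0.013,-20,-6,30,1],[0,0,-0.013,-20.5,-6.2,75,1],[0,0,-0.013,-20.5,-6.2,115,1],[0,0,-0.013,-20.5,-6.2,138,1],[0,0,-0.013,-20.5,-6.2,142,1]]}}

```text
clock: 18.77
position: [461.3, 289.9, 56.6]
ee_rot: [0.796, -0.606, -0.0, 0.002]
contact_force: [0.4, 0.7, 0.1]
gripper_width: 85.5
grasp_force: 0.0
```

Call:
{"method": "carry_out", "body": {"motion": [[0,0,0,0,0,0,0.4],[0,0,0,0,0,0,0.4],[0,0,0,0,0,0,0]]}}

```text
clock: 19.15
position: [462.1, 291.6, 59.4]
ee_rot: [0.796, -0.606, 0.0, -0.001]
contact_force: [-0.1, 0.1, -0.2]
gripper_width: 43.3
grasp_force: 0.0
```

```bash
python3 - <<'E'
from h import *
go([462,290.4,58],np.pi+.269); print(read_state()["position"])
E
```

```text
turn [-0.002  0.001  0.001] shift [1.1 0.4 1.4]
[462.0972105  291.61774382  59.3862168 ]
```

Call:
{"method": "carry_out", "body": {"motion": [[0,0,0,1,0.4,1.4,0],[0,0,0,1,0.4,1.4,-0.5],[0,0,0,1,0.4,1.4,-1],[0,0,0,1,0.4,1.4,-1],[0,0,0,1,0.4,1.4,-1]]}}

```text
clock: 19.77
position: [461.7, 290.2, 57.1]
ee_rot: [0.796, -0.605, 0.0, -0.0]
contact_force: [-0.0, -0.1, 2.3]
gripper_width: 11.3
grasp_force: 58.8
```

Call:
{"method": "carry_out", "body": {"motion": [[0,0,0,0,0,0,-1],[0,0,0,0,0,-5,-1],[0,0,0,0,0,-20,-1],[0,0,0,0,0,-35,-1],[0,0,0,0,0,-50,-1]]}}

```text
clock: 20.4
position: [461.4, 290.0, 108.3]
ee_rot: [0.796, -0.606, -0.0, -0.0]
contact_force: [0.1, 0.7, -1.4]
gripper_width: 11.1
grasp_force: 59.1
```

Call:
{"method": "carry_out", "body": {"motion": [[0,0,0,0,0,-35,-1],[0,0,0,0,0,-65,-1],[0,0,0,0,0,-65,-1],[0,0,0,0,0,-65,-1]]}}

```text
clock: 20.9
position: [460.8, 289.6, 171.5]
ee_rot: [0.796, -0.606, -0.0, 0.001]
contact_force: [-0.0, 0.5, -1.6]
gripper_width: 11.2
grasp_force: 59.2
```

```bash
python3 - <<'E'
from h import *
print(read_state()["position"]); go([599.7,4.7,172],np.pi+.128)
d=get_image("wrist"); c=d["color"]; cv2.imwrite("pics/w6.png",c[200:420,120:440])
g=cv2.cvtColor(c,cv2.COLOR_BGR2GRAY); 
s=read_state(); Rm=R.from_quat(s["ee_rot"])
# predicted holder top ends if centred on grasp, top 42-21=... top is 16 above grip
for k in (-45,45): P=s["position"]+Rm.apply([k,0,0])+np.array([0,0,20.]); print(proj(d,P).round(1))
E
```

```text
[460.83144191 289.61884696 171.49128939]
turn [ 0.001 -0.     0.142] shift [311.6 -58.   -0.6]
[273.9 382.4]
[274.4 206. ]
```

View pics/w6.png

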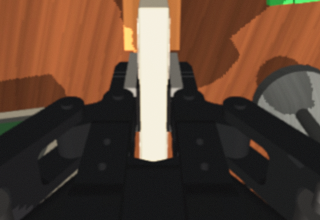

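The holder is gripped centrally: its near end is at row ~207 against 206 predicted. Carry it to above the lip.

Call:
{"method": "carry_out", "body": {"motion": [[0,0,0.03,30,-5,0,-1],[0,0,0.06,75,-13,0,-1],[0,0,0.09,125,-23,0,-1],[0,0,0.12,175,-32,0,-1],[0,0,0.142,220,-41,0,-1]]}}

```text
clock: 21.58
position: [559.5, 87.2, 170.4]
ee_rot: [0.75, -0.661, -0.001, 0.001]
contact_force: [0.8, 1.1, 0.3]
gripper_width: 11.2
grasp_force: 59.2
```

Call:
{"method": "carry_out", "body": {"motion": [[0,0,0,0,0,0,-1],[0,0,0,0,0,0,-1]]}}

```text
clock: 21.82
position: [559.1, 88.7, 170.7]
ee_rot: [0.751, -0.661, -0.001, 0.001]
contact_force: [0.3, 0.1, -1.2]
gripper_width: 11.1
grasp_force: 59.1
```

```bash
python3 - <<'E'
from h import *
print(read_state()["position"]); go([599.7,4.7,130],np.pi+.128)
E
```

```text
[559.07711935  88.72030467 170.66326981]
turn [ 0.003 -0.    -0.001] shift [ 88.5 -29.7  40.6]
```

Call:
{"method": "carry_out", "body": {"motion": [[0.003,0,0,35,-12,5,-1],[0.003,0,0,70,-24,15,-1],[0.003,0,0,88,-29.5,30,-1],[0.003,0,0,88.5,-29.7,40,-1],[0.003,0,0,88.5,-29.7,40,-1]]}}

```text
clock: 22.45
position: [599.3, 5.8, 130.5]
ee_rot: [0.751, -0.66, -0.0, 0.0]
contact_force: [-1.1, 1.2, -0.8]
gripper_width: 11.2
grasp_force: 59.1
```

Call:
{"method": "carry_out", "body": {"motion": [[0,0,0,0,0,0,-1],[0,0,0,0,0,0,-1],[0,0,0,0,0,0,-1]]}}

```text
clock: 22.82
position: [600.6, 5.5, 132.5]
ee_rot: [0.751, -0.66, 0.001, -0.002]
contact_force: [-0.2, 0.1, -0.1]
gripper_width: 11.1
grasp_force: 59.1
```

```bash
python3 - <<'E'
from h import *
print(read_state()["position"]); go([599.7,4.7,107],np.pi+.128)
d=get_image("wrist"); c=d["color"]
s=read_state(); Rm=R.from_quat(s["ee_rot"])
P=s["position"]+Rm.apply([45,0,0])+np.array([0,0,20.]); u=proj(d,P); print(u); x,y=u.astype(int)
print(c[y-8:y+9,x-2:x+3].mean((1,2)).astype(int))
# lip end toward camera: rack point y=-55 predicted vs seen
O=np.array([599.7,4.7,55]);e=np.array([-np.sin(.128),np.cos(.128),0]); n=np.array([e[1],-e[0],0])
u=proj(d,O-55*e+6.5*n); print("lip end",u); x,y=u.round().astype(int); print(c[y-10:y+11,x-1:x+2].mean(1).astype(int).tolist())
u=proj(d,O-50.5*e); print("gap",u); x,y=u.round().astype(int); print(c[y-1:y+2,x-22:x+23].mean((0,2)).astype(int).tolist())
E
```

```text
[600.60225818   5.47235012 132.46482737]
turn [-0.004  0.     0.001] shift [ 0.7  1.1 25.5]
[273.95384328 206.15139825]
[ 99 100  99 100  99  99  99  99 102 128 170 184 188 188 189 188 188]
lip end [266.17765889 150.39840538]
[[82, 132, 173], [82, 132, 174], [82, 132, 174], [82, 129, 169], [82, 117, 146], [83, 99, 115], [82, 92, 99], [82, 90, 95], [82, 90, 95], [106, 115, 121], [150, 163, 171], [165, 178, 187], [165, 179, 187], [165, 178, 187], [164, 178, 186], [164, 178, 187], [163, 177, 186], [163, 177, 186], [163, 177, 184], [163, 176, 185], [163, 175, 184]]
gap [275.57832133 156.97097601]
[133, 136, 138, 136, 134, 132, 129, 126, 131, 153, 171, 175, 174, 175, 176, 169, 143, 123, 132, 138, 137, 137, 137, 138, 138, 134, 121, 142, 216, 243, 244, 244, 244, 244, 244, 243, 233, 204, 190, 197, 201, 201, 198, 196, 194]
```

Call:
{"method": "carry_out", "body": {"motion": [[-0.003,0,0,1.3,1.2,8,-1],[-0.003,0,0,1.3,1.2,17,-1],[-0.003,0,0,1.3,1.2,23,-1],[-0.003,0,0,1.3,1.2,25,-1],[-0.003,0,0,1.3,1.2,25,-1]]}}

```text
clock: 23.5
position: [599.6, 3.6, 106.7]
ee_rot: [0.751, -0.66, -0.0, 0.0]
contact_force: [-0.3, 0.0, -1.0]
gripper_width: 11.5
grasp_force: 59.1
```

```bash
python3 - <<'E'
from h import *
print(read_state()["position"]); go([599.6,4.1,86],np.pi+.128)
E
```

```text
[599.55193249   3.58389455 106.70371361]
turn [ 0. -0.  0.] shift [-0.5 -0.1 20.7]
```

Call:
{"method": "carry_out", "body": {"motion": [[0,0,0,-0.4,0,4,-1],[0,0,0,-0.4,0,8,-1],[0,0,0,-0.4,0,12,-1],[0,0,0,-0.4,0,16,-1],[0,0,0,-0.4,0,19,-1]]}}

```text
clock: 24.12
position: [599.4, 4.0, 87.6]
ee_rot: [0.751, -0.66, -0.0, 0.0]
contact_force: [-0.1, 0.1, -1.0]
gripper_width: 11.2
grasp_force: 59.1
```

Call:
{"method": "carry_out", "body": {"motion": [[0,0,0,0,0,2,-1],[0,0,0,0,0,4,-1],[0,0,0,0,0,4,-1]]}}

```text
clock: 24.5
position: [599.4, 4.0, 83.8]
ee_rot: [0.751, -0.66, -0.0, 0.0]
contact_force: [-0.6, 0.8, -1.1]
gripper_width: 11.0
grasp_force: 59.1
```

In the channel with no side force; spring next.

Call:
{"method": "carry_out", "body": {"motion": [[0,0,0,0,0,1,-1],[0,0,0,0,0,2,-1],[0,0,0,0,0,3,-1],[0,0,0,0,0,3,-1]]}}

```text
clock: 25.0
position: [599.7, 4.0, 81.4]
ee_rot: [0.751, -0.66, 0.0, -0.0]
contact_force: [-1.2, 0.5, 2.7]
gripper_width: 11.3
grasp_force: 59.8
```

Call:
{"method": "carry_out", "body": {"motion": [[0,0,0,0,0,1,-1],[0,0,0,0,0,2,-1],[0,0,0,0,0,3,-1],[0,0,0,0,0,3,-1]]}}

```text
clock: 25.5
position: [599.7, 4.0, 78.1]
ee_rot: [0.751, -0.66, 0.0, -0.0]
contact_force: [-1.3, -0.3, 4.8]
gripper_width: 11.0
grasp_force: 59.9
```

Call:
{"method": "carry_out", "body": {"motion": [[0,0,0,0,0,0.7,-1],[0,0,0,0,0,1.5,-1],[0,0,0,0,0,1.5,-1]]}}

```text
clock: 25.88
position: [599.7, 4.1, 76.7]
ee_rot: [0.751, -0.66, 0.0, -0.0]
contact_force: [-1.4, 1.1, 5.9]
gripper_width: 11.2
grasp_force: 60.1
```

Call:
{"method": "carry_out", "body": {"motion": [[0,0,0,0,0,0.6,-1],[0,0,0,0,0,1.2,-1],[0,0,0,0,0,1.2,-1]]}}

```text
clock: 26.25
position: [599.7, 4.0, 76.1]
ee_rot: [0.751, -0.66, 0.0, -0.0]
contact_force: [-2.1, 0.4, 8.4]
gripper_width: 11.2
grasp_force: 60.7
```

Call:
{"method": "carry_out", "body": {"motion": [[0,0,0,0,0,0.6,-1],[0,0,0,0,0,1.2,-1],[0,0,0,0,0,1.2,-1]]}}

```text
clock: 26.62
position: [599.7, 4.0, 76.1]
ee_rot: [0.751, -0.66, 0.0, -0.0]
contact_force: [-4.0, 0.6, 14.3]
gripper_width: 11.1
grasp_force: 61.5
```

Solid stop at 76.1, as predicted, with about 14 N of push. A quick numeric check of the centring, then hand in.

```bash
python3 - <<'E'
from h import *
d=get_image("wrist"); c=d["color"].astype(int)
O=np.array([599.7,4.7,55]);e=np.array([-np.sin(.128),np.cos(.128),0])
u=proj(d,O-45*e+[0,0,42]); x,y=u.round().astype(int); print("holder end",u,y-8,c[y-8:y+9,x-2:x+3].mean((1,2)).astype(int))
t=get_image("top"); print("cans",[t["color"][tuple(proj(t,[*p,104]).round().astype(int)[::-1])].tolist() for p in ((495.2,65.6),(514.6,-82.2))])
s=read_state(); print(s["position"],s["contact_force"],s["wrist_torque"],s["grasp_force"])
E
```

```text
holder end [273.96587174 208.86222244] 201 [ 99  99  99 100  99 102 129 170 184 188 189 189 189 188 188 188 188]
cans [[64, 67, 69], [144, 140, 136]]
[599.73056812   4.01876804  76.08551419] [-4.09584004  0.73879736 13.92632867] [ 0.23301278  1.44442623 -0.04388038] 61.503528356552124
```

```bash
python3 -c "
from bench import *
print(job_done())"
```

```text
the job is handed in; nothing more can be done
None
```

Both spare cans went fully down in the two empty end pockets (0 and 3), and the job was handed in with the label holder still gripped, pressed onto the lip's solid stop at about 14 N and centred to within about 1 mm.

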